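# Rework bench: flip the board frame, stand the heat shield up

## Task

Get this rework bench ready for work on the back of the board: push the half-raised board frame over the top of its hinge until it lies fully flat on the other side of its holder, and tip the knocked-over heat shield back up so that it stands on its foot about where it lay. Do both only by pushing with the fingers; never lift the shield off the bench, and leave everything else where it is.

Things in the scene. Friction and masses are not known exactly. Their poses are not given: they have to be found in the camera images.
- holder: Flip-over board holder, screwed down: dark steel base plate 200 (its x) by 116 (its y) by 10 mm; origin at the centre of its underside, z up. Hinge posts 22 x 8 mm, 58 tall, at x = 0, y = -54 and +54 mm; rubber rests 36 mm tall at x = -82 and +82 mm. The hinge axis is its y axis at 40 mm height.
- holder_hinge (a point): Middle of the hinge axis, 40 mm above the bench; axes as the holder's.
- frame (a joint): Angle of the hinged aluminium frame holding the green board (0.14 kg). 0 = flat over the holder's -x half, 1.57 = straight up, 3.14 = flat over its +x half (hard stop; upper face then 44 mm above the bench). Starts partly raised, 0.7 to 1.15. The stiff hinge (0.15 N m friction) holds it wherever it is left; it must be pushed or pressed all the way.
- frame_edge (a point): Middle of the frame's free outer edge, 92 mm from the hinge axis. The frame is 96 mm wide along the hinge and 8 mm thick, the board fills its opening. Until it is upright a finger that only pushes level may jam by rubbing on this edge: follow it up in an arc about the hinge.
- shield: Loose heat shield, 0.34 kg: heavy steel foot plate 60 (x) by 90 (y) by 8 mm and an aluminium panel 4 mm thick, 90 wide, rising at the foot's x = 26 to 30 mm to 105 mm above its underside. Origin: centre of the foot's underside; z up when standing. Starts knocked over on the panel's outer (+x) face: foot on edge like a wall 60 mm high, panel flat on the bench along its own z, now level.
- shield_heel (a point): Middle of the foot's lower edge under the panel (shield x = +30 mm), on the bench both when lying and when standing; the shield tips about it.
- shield_toe (a point): Middle of the foot's other lower edge (shield x = -30 mm): 60 mm up when lying, on the bench when standing. The centre of mass is near the foot: a level push of 1 to 2 N along minus shield z, high on the foot's inner face (over the panel), tips it about the heel; past about 30 degrees it drops onto its foot, the panel swinging up behind the finger.
- flux_jar: Bystander: small white flux jar with a black cap, 36 mm across, 36 tall; origin at the centre of its underside.
- dispenser: Bystander: blue plastic solvent dispenser, 64 mm across, 102 tall, mushroom-shaped top; origin at the centre of its underside.
- spool: Bystander: grey solder-wire spool standing on its flange, 52 mm across, 48 tall; origin at the centre of its underside.
- swab_box: Bystander: open white box, 80 x 110 x 45 mm tall; origin at the centre of its underside.
- tweezers: Bystander: steel tweezers lying flat, 125 mm long, 5 mm thick (origin: centre of the underside).
- multimeter: Bystander: yellow and black multimeter lying flat, 170 x 82 mm, about 40 tall; origin at the centre of its underside.
- tip_tin: Bystander: open steel tin, 66 mm across, 35 tall; origin at the centre of its underside.
Not all that is in view belongs to the job. There is more than one size of the shield; the job needs the smaller.

How it is judged:
By the outcome, as a careful person would: the job done as asked, in the order asked, and still so for the second after the job is handed in, with the robot touching nothing.
It also fails if it takes over 61 s, if anything falls off the work surface, if the arm or the gripper's body presses on something with over 40 N, if the wrist force passes 120 N, or if a joint passes its speed limit or range.

## Robot

A 6-joint arm with a two-finger parallel gripper is mounted at the origin on the work surface. World frame = base frame: x ahead of the robot, y to its left, z up, the work surface at z = 0. Lengths are in m, angles in rad, forces in N, time in s.
With the tool pointing down it reaches from about 0.275 to 0.825 m from the base axis. Payload 5.2 kg.
Tool frame: the origin (TCP) lies at the very end of the fingers, on their centre line; the grasp point (between the pads) lies 19 mm behind it; z points along the fingers, y is the line along which they close (so a half turn about z gives the same grasp; the last joint's range is limited). The gripper opens to 93 mm and grips with 3 to 60 N. Pads are 15 mm wide; open, the fingers measure 128 mm over their backs; the gripper's body (75 mm by 188 mm) begins 65 mm behind the grasp point.
Start: joints at [-1.405, 0.259, 1.535, -0, 1.348, -0.203], TCP at [0.198, -0.513, 0.219] pointing down, gripper open.
Joint ranges: [-3.14, 3.14], [-0.91, 2.08], [0.19, 2.58], [-1.22, 4.36], [0.22, 2.71], [-3.12, 3.12]. Speed limits (rad/s): [2.57, 2.57, 3.14, 3.14, 3.14, 3.14].

## Interface

Orientations are given as a rotation vector (axis times angle).
In Python, from rig import r gives the robot as it stands.
- The arm moves only by the tool arm_command, never from a script. Its arguments are lists of equal length, an entry for each row: "slide": the shift along the tool's x, y, z each as a share of 2.5 cm, from -1 to 1, a list of three; "yaw": the turn about the tool's z as a share of 0.08 rad, from -1 to 1. A call has 1 to 10 rows; each row shifts and turns the commanded pose from where the row before left it, along the tool's axes as they then stand; what a row does not reach is not made up. A row lasts 1/12 s, in which the tool goes at most 41.7 mm and 7.16 degrees, less where a joint would pass 70% of its speed; a pose out of reach is approached as far as the arm can. A call with a number of a shift or a turn outside -1 to 1 is refused whole. A call with a gripper value outside its range is refused whole. "hand" is the opening, from 0 (shut) to 1 (fully open), set as the call begins (left out, the last holds). The fingers move at their own pace and stop on an object; "force" is the grip in N (left out, the last holds). Time passes only in rows, so rows that do not move let the fingers close. It gives the time, the measured TCP pose, the force, the opening and the grip force at its end, in the units of the state.
- r.read_state(): the state, without advancing time (a new reading comes with each control period).
- r.grab_frame(name): name is "scene" or "top"; returns the picture (400x640x3 uint8, blue, green, red); there is no depth.
- r.get_calibration(name): a dict with "K" (3x3 intrinsics, pixels), "extrinsics" (4x4, takes a point from world to camera coordinates). Camera axes: x right, y up, looking along -z (the intrinsics and any distortion apply to the point x, -y, -z); pixel columns grow to the right and rows downward; lengths in m; the calibration is good to about 2 mm. A picture is of the moment at which its call begins. get_calibration takes no time and is no camera call.
- r.hand_in(): hands the job in; it is judged then, once.
The state is a dict: "t": time; "joint_positions": joint angles; "qvel": joint speeds; "joint_efforts": joint torques, N m; "position": TCP position; "ee_rot": TCP orientation; "contact_force": force on the tool from outside, world axes, zero at the start; "moment": the same for the moment, N m; "opening": opening from 0.0 (shut) to 1.0 (fully open); "finger_force": force on a finger pad.
Only numpy, scipy, OpenCV 4.12 (cv2) and the standard library are available. Lean on these libraries where they do the work, as an engineer would, in place of code of your own. Each camera call takes 0.05 s, during which the arm holds its last target. There are 200 camera calls.

## Working session

There is one attempt and no reset: what is moved stays moved. The work goes in short steps, Python scripts to look and compute and a tool call to move; the robot and the scene stay as the last step left them, time stands still between calls to the robot, and variables do not carry over. Pictures are saved under pics/ and viewed, at most 10 in all, crops included, and the job is handed in when it is done.

Besides the shell and the picture viewer there is one more tool, called after "Emit:" by a JSON object that holds its "op" and its "data". arm_command: Moves the arm, as the interface text tells. Its arguments: {"type":"object","properties":{"slide":{"type":"array"},"yaw":{"type":"array"},"hand":{"type":"number"},"force":{"type":"number"}},"required":["slide","yaw"]}

```bash
mkdir -p pics; ls
python3 - <<'E'
from rig import r
import cv2,numpy as np
np.set_printoptions(precision=4,suppress=True)
for n in("scene","top"):
    im=r.grab_frame(n);cv2.imwrite(f"pics/{n}0.png",im)
    c=r.get_calibration(n);print(n,c)
print(r.read_state())
E
```

```text
pics
scene {'K': array([[389.6655,   0.    , 309.3271],
       [  0.    , 389.6655, 202.553 ],
       [  0.    ,   0.    ,   1.    ]]), 'extrinsics': array([[ 0.4609,  0.8874,  0.011 , -0.2782],
       [-0.6133,  0.3095,  0.7267,  0.3032],
       [ 0.6414, -0.3416,  0.6869, -1.4532],
       [ 0.    ,  0.    ,  0.    ,  1.    ]])}
top {'K': array([[483.8328,   0.    , 319.5573],
       [  0.    , 483.8328, 203.2042],
       [  0.    ,   0.    ,   1.    ]]), 'extrinsics': array([[-0.0056, -0.9999, -0.01  ,  0.0017],
       [ 0.9956, -0.0065,  0.0938, -0.5802],
       [-0.0939, -0.0094,  0.9955, -1.4961],
       [ 0.    ,  0.    ,  0.    ,  1.    ]])}
{'t': 0.1, 'joint_positions': array([-1.4048,  0.2593,  1.536 , -0.    ,  1.348 , -0.2028]), 'qvel': array([ 0.0006, -0.0018, -0.0024,  0.0005,  0.0007, -0.0001]), 'joint_efforts': array([  0.0029, -43.8207, -28.4643,   0.0721,   0.0361,  -0.    ]), 'position': array([ 0.1982, -0.5125,  0.2179]), 'ee_rot': array([-3.0867, -0.5758, -0.    ]), 'contact_force': array([0.59  , 0.5837, 0.1641]), 'moment': array([-0.0293, -0.0033,  0.0093]), 'finger_force': 0.0, 'opening': 0.9986646123947275}
```

View pics/scene0.png

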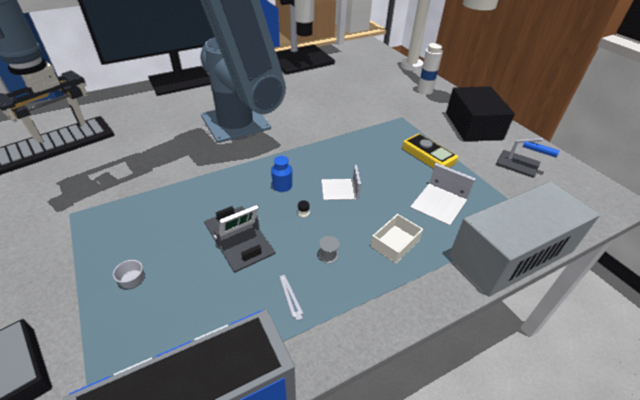

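View pics/top0.png

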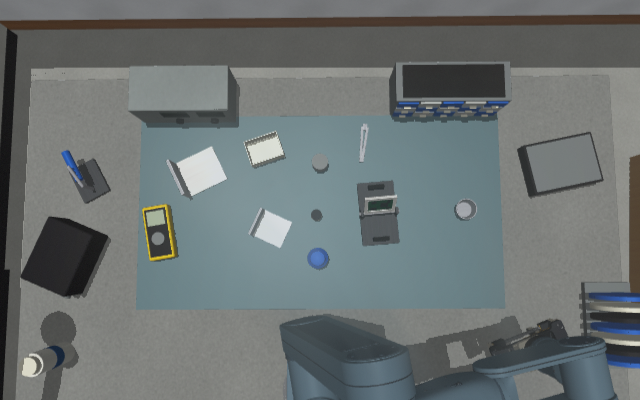

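```bash
cat > h.py <<'E'
import numpy as np,cv2
from scipy.optimize import least_squares
from rig import r
np.set_printoptions(precision=4,suppress=True)
C={n:r.get_calibration(n) for n in("scene","top")}
def proj(n,P):
    P=np.atleast_2d(P);E=C[n]["extrinsics"];q=P@E[:3,:3].T+E[:3,3]
    q=q*[1,-1,-1];u=q@C[n]["K"].T;return u[:,:2]/u[:,2:]
def at_z(n,uv,z):
    E=C[n]["extrinsics"];K=C[n]["K"];d=np.linalg.inv(K)@[uv[0],uv[1],1];d=E[:3,:3].T@(d*[1,-1,-1])
    c=-E[:3,:3].T@E[:3,3];return c+d*(z-c[2])/d[2]
def tri(a,b):
    f=lambda p:np.r_[proj("scene",p)[0]-a,proj("top",p)[0]-b]
    s=least_squares(f,[.5,0,.05]);return s.x,np.abs(s.fun).max()
def crop(im,x,y,w=100,h=75,s=4):
    return cv2.resize(im[y:y+h,x:x+w],None,fx=s,fy=s,interpolation=cv2.INTER_CUBIC)
E
python3 - <<'E'
from h import *
s=cv2.imread("pics/scene0.png");t=cv2.imread("pics/top0.png")
m=np.vstack([np.hstack([crop(s,195,200),crop(t,330,175)]),np.hstack([crop(s,300,155),crop(t,225,195)])])
cv2.imwrite("pics/m0.png",m)
E
```

```text
(no output)
```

View pics/m0.png

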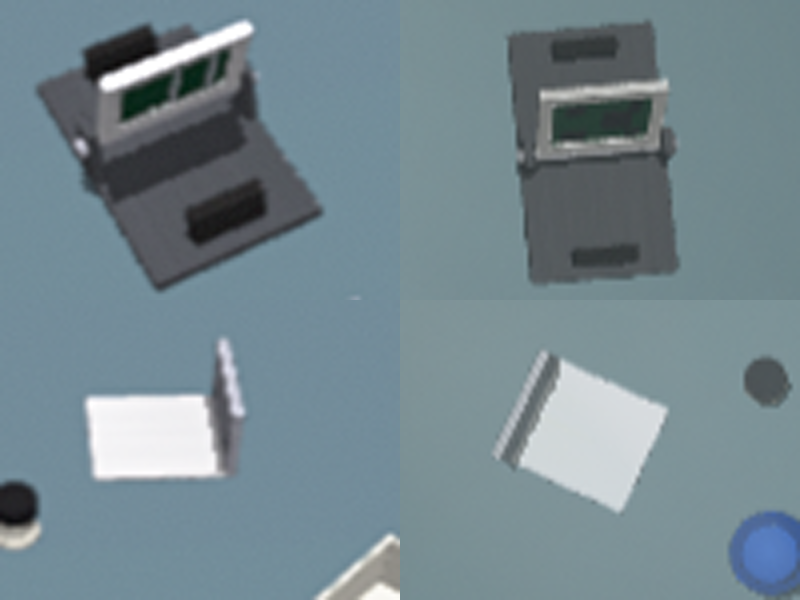

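```bash
cat > fit.py <<'E'
from h import *
for n in C: E=C[n]["extrinsics"];print(n,"cam",-E[:3,:3].T@E[:3,3])
fe=[tri((220.5,220),(396.75,196.2)),tri((257.5,207),(365,198))];print("frame edge ends",fe)
Rz=lambda a:np.array([[np.cos(a),-np.sin(a),0],[np.sin(a),np.cos(a),0],[0,0,1]])
# holder base, corners order TL,TR,BR,BL in top view
T=np.array([(357,184.5),(393,180.5),(399.25,242),(362.5,245.75)])
S=np.array([(275.5,253),(235,272),(205,222),(242.5,207)])
L=np.array([(.1,.058,.01),(.1,-.058,.01),(-.1,-.058,.01),(-.1,.058,.01)])
def f(p):
    W=L@Rz(p[2]).T+[p[0],p[1],0];return np.r_[proj("top",W)-T,proj("scene",W)-S].ravel()
s=least_squares(f,[.6,-.15,0]);print("holder(world-x ~ +)",s.x,np.abs(s.fun).max(),s.fun.reshape(-1,2))
# shield lying: length axis = shield z (level), d; width along w. heel line at origin
Lp=np.array([(.105,.045,.004),(.105,-.045,.004),(0,.045,.06),(0,-.045,.06)]) # u along shield z
T=np.array([(292,222),(280,248),(261.25,207.5),(248.75,233.25)])
S=np.array([(323.75,194.5),(321.75,174.5),(360.5,179),(355.5,160)])
def g(p):
    W=Lp@Rz(p[2]).T+[p[0],p[1],0];return np.r_[proj("top",W)-T,proj("scene",W)-S].ravel()
for sg in(1,-1):
    Lp[:,1]*=sg
    for a in(-2,):
        q=least_squares(g,[.55,.1,a]);print("shield heel,dir of z",q.x,np.abs(q.fun).max());print(q.fun.reshape(-1,2))
for nm,a,z in(("jar",(316,215),.036),("disp",(318,258),.1),("spool",(320,162),.048)):print(nm,at_z("top",a,z))
E
python3 fit.py
```

```text
scene cam [ 1.2463 -0.3434  0.781 ]
top cam [ 0.4371 -0.0162  1.5439]
frame edge ends [(array([ 0.5907, -0.2296,  0.1229]), np.float64(0.31869425421831465)), (array([ 0.5864, -0.1357,  0.1206]), np.float64(0.468054967865271))]
holder(world-x ~ +) [ 0.5539 -0.1856  0.0829] 2.4038968406635774 [[-0.6622 -2.4039]
 [-0.4923 -1.6357]
 [-0.2393 -0.5925]
 [-0.1069 -1.0785]
 [ 0.2654 -1.4375]
 [-1.3886 -0.8602]
 [-1.6618 -1.5367]
 [-0.3983 -1.8804]]
shield heel,dir of z [ 0.5215  0.2029 -2.0088] 3.059619165454137
[[-0.6815  1.5979]
 [-0.7074  1.3622]
 [-2.0114  0.9001]
 [-2.1057  1.7196]
 [-1.1405  2.6023]
 [-1.0401  3.0596]
 [-0.5749  2.9599]
 [ 0.4033  2.6835]]
shield heel,dir of z [ 0.5293  0.1982 -2.2129] 29.22549881931883
[[-17.1569  29.2255]
 [ 11.8283 -19.6232]
 [-15.5814  23.3802]
 [ 14.5849 -25.8848]
 [  0.0175 -19.2913]
 [ -2.0924  19.6715]
 [ -1.4815 -14.3163]
 [  1.2799  23.8893]]
jar [0.5424 0.0094 0.036 ]
disp [0.4101 0.003  0.1   ]
spool [ 0.7078 -0.0041  0.048 ]
```

```bash
cat >> fit.py <<'E'
Lp[:,1]=[.045,-.045,.045,-.045];q=least_squares(g,[.52,.2,-2])
B=np.array([(sx*.1,sy*.058,z) for z in(0,.01) for sx,sy in((1,1),(1,-1),(-1,-1),(-1,1))])@Rz(s.x[2]).T+[*s.x[:2],0]
F=np.array([(u,v,z) for u,z in((0,0),(0,.06),(.008,.06),(.008,.004),(.105,.004),(.105,0)) for v in(.045,-.045)])@Rz(q.x[2]).T+[*q.x[:2],0]
out=[]
for n,w in(("scene",[(195,200),(300,155)]),("top",[(330,175),(225,195)])):
    im=cv2.imread(f"pics/{n}0.png")
    for P,(x,y) in zip((B,F),w):
        c=crop(im,x,y)
        for p in (proj(n,P)-[x,y]+.5)*4-.5: cv2.circle(c,tuple(int(round(a)) for a in p),2,(0,0,255),-1)
        out.append(c)
cv2.imwrite("pics/ov.png",np.vstack([np.hstack([out[0],out[2]]),np.hstack([out[1],out[3]])]))
E
python3 fit.py>/dev/null
```

```text
(no output)
```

View pics/ov.png

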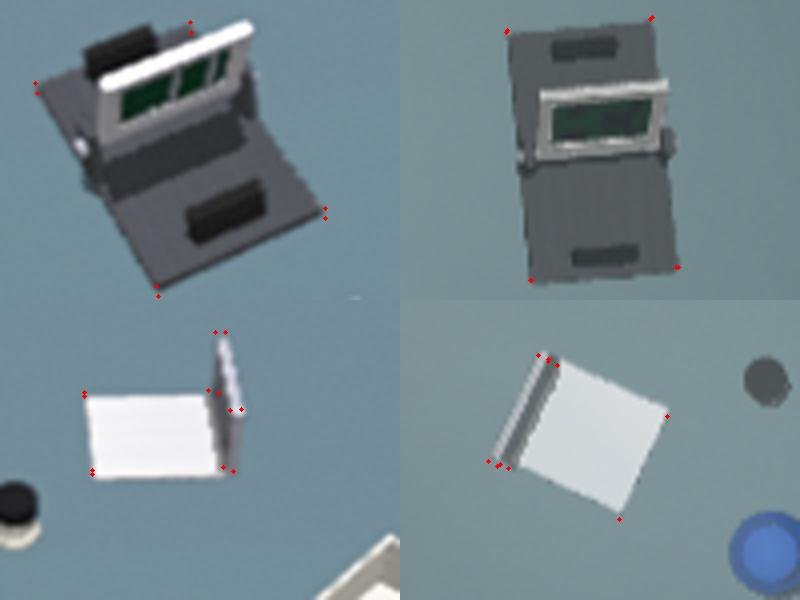

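Emit:
{"op": "arm_command", "data": {"slide": [[0, 0, 0], [0, 0, 0], [0, 0, 0], [0, 0, 0]], "yaw": [0.9, 0.9, 0.9, 0.9], "hand": 0}}

```text
t: 0.43
position: [0.1982, -0.5127, 0.2181]
ee_rot: [-3.138, -0.121, 0.0]
contact_force: [-0.9, -0.2, 0.0]
opening: 0.76
finger_force: 0.0
```

```bash
sed -i 's/^S=np.array(\[(323.75.*/S=np.array([(323.75,199.5),(321.75,179.5),(360.5,183),(355.5,165)])/' fit.py; python3 fit.py | sed -n '/shield/,$p' | head -9
python3 -c "
from h import *
print(r.read_state()['position'])
for n in(('frame edge now')):pass"
```

```text
shield heel,dir of z [ 0.5272  0.1998 -2.0033] 1.1139615197380408
[[ 0.3107 -0.3947]
 [ 0.4341 -0.5847]
 [-1.0526 -0.9861]
 [-0.9933 -0.1184]
 [-1.043  -0.7646]
 [-1.114  -0.4755]
 [-0.3291  0.4426]
 [ 0.4572 -0.9909]]
[ 0.1982 -0.5127  0.2181]
```

Emit:
{"op": "arm_command", "data": {"slide": [[0.93, -0.59, 0], [0.93, -0.59, 0], [0.93, -0.59, 0], [0.93, -0.59, 0], [0.93, -0.59, 0], [0.93, -0.59, 0], [0.93, -0.59, 0], [0.93, -0.59, 0], [0.93, -0.59, 0], [0.93, -0.59, 0]], "yaw": [0, 0, 0, 0, 0, 0, 0, 0, 0, 0]}}

```text
t: 1.27
position: [0.4189, -0.346, 0.2183]
ee_rot: [-3.138, -0.127, 0.001]
contact_force: [-0.2, 0.1, 0.3]
opening: 0.049
finger_force: 0.0
```

Emit:
{"op": "arm_command", "data": {"slide": [[0.93, -0.59, 0], [0.93, -0.59, 0], [0.93, -0.59, 0], [0.93, -0.59, 0], [0.93, -0.59, 0], [0.93, -0.59, 0], [0.93, -0.59, 0], [0.93, -0.59, 0], [0.93, -0.59, 0], [0.93, -0.59, 0]], "yaw": [0, 0, 0, 0, 0, 0, 0, 0, 0, 0]}}

```text
t: 2.1
position: [0.6387, -0.1803, 0.218]
ee_rot: [-3.138, -0.127, 0.002]
contact_force: [-0.2, -0.7, -0.1]
opening: 0.003
finger_force: 0.0
```

Emit:
{"op": "arm_command", "data": {"slide": [[0, 0, 0], [0, 0, 0]], "yaw": [0, 0]}}

```text
t: 2.27
position: [0.6383, -0.1802, 0.2175]
ee_rot: [-3.138, -0.131, 0.003]
contact_force: [-0.1, -0.3, -0.0]
opening: 0.0
finger_force: 0.0
```

Emit:
{"op": "arm_command", "data": {"slide": [[0, 0, 0.8], [0, 0, 0.8], [0, 0, 0.8], [0, 0, 0.8], [0, 0, 0.8], [0, 0, 0.8], [0, 0, 0], [0, 0, 0]], "yaw": [0, 0, 0, 0, 0, 0, 0, 0]}}

```text
t: 2.93
position: [0.6363, -0.182, 0.0977]
ee_rot: [-3.138, -0.125, 0.005]
contact_force: [-0.2, -0.2, 0.5]
opening: 0.006
finger_force: 0.0
```

Emit:
{"op": "arm_command", "data": {"slide": [[-0.5, 0, 0], [-0.5, 0, 0], [-0.4, 0, 0], [-0.25, 0, -0.07], [-0.25, 0, -0.07], [-0.25, 0, -0.07], [-0.25, 0, -0.07], [-0.25, 0, -0.07], [-0.25, 0, -0.05], [0, 0, 0]], "yaw": [0, 0, 0, 0, 0, 0, 0, 0, 0, 0]}}

```text
t: 3.77
position: [0.5642, -0.1873, 0.1087]
ee_rot: [-3.139, -0.126, 0.002]
contact_force: [0.8, 0.8, -0.3]
opening: 0.004
finger_force: 0.0
```

Run:
```python
from h import *
im=r.grab_frame("scene");cv2.imwrite("pics/a1.png",crop(im,180,110,150,160,4)[:600])
```

```text
(no output)
```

View pics/a1.png

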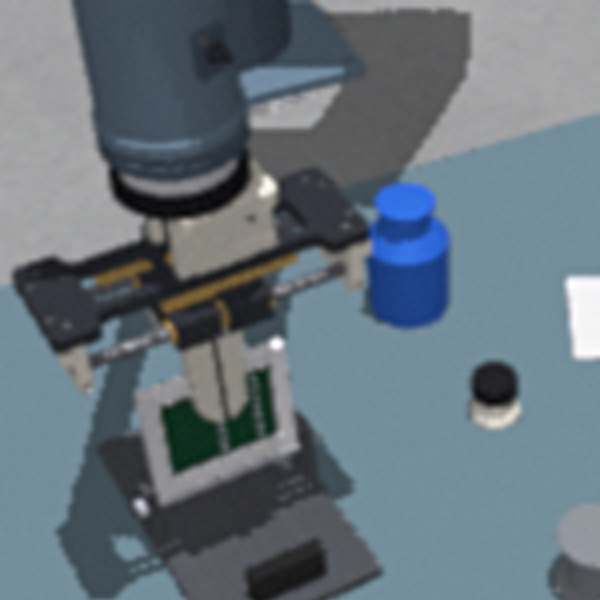

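Emit:
{"op": "arm_command", "data": {"slide": [[-0.37, 0, -0.04], [-0.37, 0, -0.03], [-0.36, 0, 0.12], [-0.35, 0, 0.12], [-0.31, 0, 0.21], [-0.31, 0, 0.22], [-0.25, 0, 0.28], [-0.24, 0, 0.29], [0, 0, 0]], "yaw": [0, 0, 0, 0, 0, 0, 0, 0, 0]}}

```text
t: 4.57
position: [0.4995, -0.1919, 0.0774]
ee_rot: [-3.137, -0.126, 0.006]
contact_force: [-0.1, -0.3, -0.1]
opening: 0.007
finger_force: 0.0
```

Emit:
{"op": "arm_command", "data": {"slide": [[-0.16, 0, 0.34], [-0.16, 0, 0.34], [-0.07, 0, 0.35], [-0.07, 0, 0.35], [0, 0, 0.1], [0, 0, 0.05], [0, 0, 0]], "yaw": [0, 0, 0, 0, 0, 0, 0]}}

```text
t: 5.15
position: [0.4897, -0.1932, 0.0416]
ee_rot: [-3.139, -0.128, 0.003]
contact_force: [-3.7, 1.6, 10.9]
opening: 0.006
finger_force: 6.2
```

Emit:
{"op": "arm_command", "data": {"slide": [[0, 0, -0.3], [0, 0, -0.7], [0, 0, -1], [0, 0, -1], [0, 0, -1], [0, 0, -1], [0, 0, -1], [0, 0, 0], [0, 0, 0], [0, 0, 0]], "yaw": [0, 0, -1, -1, -1, -1, -1, -1, -1, -1]}}

```text
t: 5.98
position: [0.4906, -0.1932, 0.1914]
ee_rot: [2.937, 1.114, 0.001]
contact_force: [0.7, -0.4, -1.4]
opening: 0.006
finger_force: 0.0
```

Emit:
{"op": "arm_command", "data": {"slide": [[0, 0, 0], [0, 0, 0], [0, 0, 0], [0, 0, 0], [0, 0, 0], [0, 0, 0]], "yaw": [-1, -1, -1, -1, -1, -0.2]}}

```text
t: 6.48
position: [0.4902, -0.1931, 0.1906]
ee_rot: [-2.644, -1.695, 0.001]
contact_force: [0.4, 0.4, 0.1]
opening: 0.007
finger_force: 0.0
```

```bash
cat > to.py <<'E'
import sys
from h import *
from scipy.spatial.transform import Rotation as R
s=r.read_state();Rm=R.from_rotvec(s["ee_rot"]).as_matrix()
print(s["position"],"toolx ang",np.arctan2(Rm[1,0],Rm[0,0]),s["joint_positions"])
t=np.array([float(a) for a in sys.argv[1:4]])
print("units",Rm.T@(t-s["position"])/.025)
E
python3 to.py .512 .1675 .17
```

```text
[ 0.4902 -0.1931  0.1906] toolx ang 1.140095258631275 [-0.5872  0.239   1.632   0.0001  1.2718 -0.1565]
units [13.4694 -5.2298  0.8344]
```

Emit:
{"op": "arm_command", "data": {"slide": [[0.96, -0.37, 0], [0.96, -0.37, 0], [0.96, -0.37, 0], [0.96, -0.37, 0], [0.96, -0.37, 0], [0.96, -0.37, 0], [0.96, -0.37, 0]], "yaw": [0, 0, 0, 0, 0, 0, 0]}}

```text
t: 7.07
position: [0.5021, -0.0124, 0.1909]
ee_rot: [-2.649, -1.688, 0.0]
contact_force: [0.4, -0.5, -0.8]
opening: 0.003
finger_force: 0.0
```

Emit:
{"op": "arm_command", "data": {"slide": [[0.96, -0.37, 0], [0.96, -0.37, 0], [0.96, -0.37, 0], [0.96, -0.37, 0], [0.96, -0.37, 0], [0.96, -0.37, 0], [0.96, -0.37, 0], [0, 0, 0.3], [0, 0, 0]], "yaw": [0, 0, 0, 0, 0, 0, 0, 0, 0]}}

```text
t: 7.82
position: [0.5132, 0.167, 0.1821]
ee_rot: [-2.646, -1.692, 0.004]
contact_force: [-0.0, -0.3, -0.2]
opening: 0.005
finger_force: 0.0
```

```bash
python3 to.py .512 .1675 .048;python3 - <<'E'
from h import *
a=r.grab_frame("scene");b=r.grab_frame("top")
cv2.imwrite("pics/b1.png",np.hstack([crop(a,190,110,200,170,2.),crop(b,220,150,200,170,2.)]))
E
```

```text
[0.5132 0.167  0.1821] toolx ang 1.1381873349769933 [ 0.1078  0.2694  1.6131 -0.0001  1.2617  0.5405]
units [ 0.0069 -0.0406  5.3626]
```

View pics/b1.png

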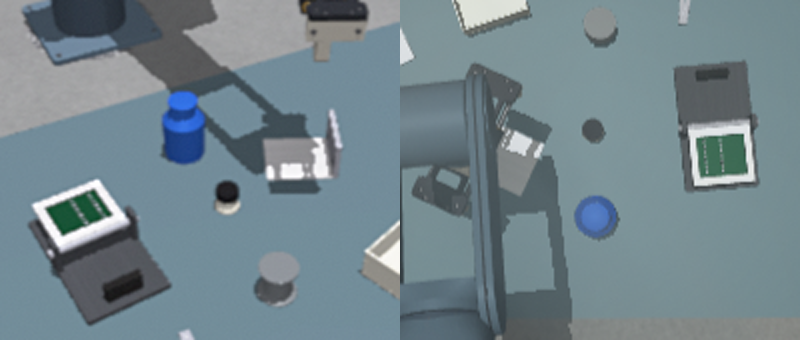

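Emit:
{"op": "arm_command", "data": {"slide": [[0, 0, 0.8], [0, 0, 0.8], [0, 0, 0.8], [0, 0, 0.8], [0, 0, 0.8], [0, 0, 0.8], [0, 0, 0.5], [0, 0, 0], [0, 0, 0]], "yaw": [0, 0, 0, 0, 0, 0, 0, 0, 0]}}

```text
t: 8.67
position: [0.514, 0.1648, 0.0509]
ee_rot: [-2.649, -1.688, 0.002]
contact_force: [-0.2, -0.4, -0.4]
opening: 0.005
finger_force: 0.0
```

Emit:
{"op": "arm_command", "data": {"slide": [[0.2, 0, 0], [0.2, 0, 0], [0.2, 0, 0], [0.15, 0, 0], [0.15, 0, 0], [0.15, 0, 0], [0.15, 0, 0]], "yaw": [0, 0, 0, 0, 0, 0, 0]}}

```text
t: 9.25
position: [0.5271, 0.1935, 0.0514]
ee_rot: [2.647, 1.691, 0.0]
contact_force: [-0.4, -0.4, 0.2]
opening: 0.007
finger_force: 0.5
```

Run:
```python
from h import *
a=r.grab_frame("scene")
cv2.imwrite("pics/b2.png",crop(a,280,110,130,110,4))
```

```text
(no output)
```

View pics/b2.png

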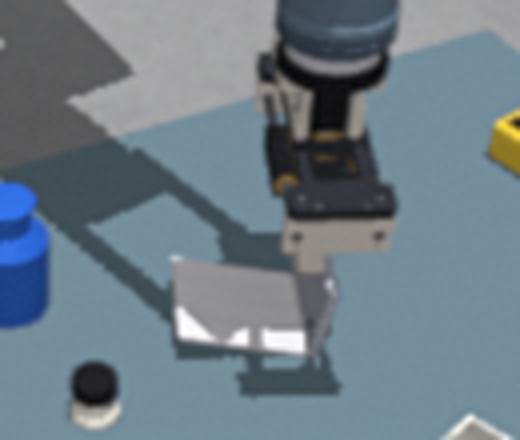

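Emit:
{"op": "arm_command", "data": {"slide": [[0.15, 0, 0], [0.15, 0, 0], [0.15, 0, 0], [0.15, 0, 0], [0.15, 0, 0], [0.15, 0, 0], [0.15, 0, 0], [0.15, 0, 0], [0, 0, 0], [0, 0, 0]], "yaw": [0, 0, 0, 0, 0, 0, 0, 0, 0, 0]}}

```text
t: 10.13
position: [0.5395, 0.2206, 0.0511]
ee_rot: [-2.647, -1.692, -0.0]
contact_force: [-0.4, 0.0, 0.3]
opening: 0.004
finger_force: 0.0
```

Run:
```python
from h import *
a=r.grab_frame("scene")
cv2.imwrite("pics/b3.png",crop(a,280,110,130,110,4))
```

```text
(no output)
```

View pics/b3.png

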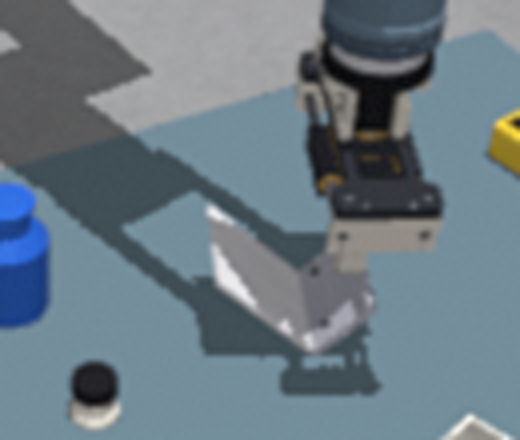

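Emit:
{"op": "arm_command", "data": {"slide": [[0.15, 0, 0], [0.15, 0, 0], [0.15, 0, 0], [0.15, 0, 0], [0, 0, 0], [0, 0, 0], [0, 0, 0], [0, 0, 0], [0, 0, 0]], "yaw": [0, 0, 0, 0, 0, 0, 0, 0, 0]}}

```text
t: 10.93
position: [0.5457, 0.2338, 0.0511]
ee_rot: [-2.648, -1.691, 0.0]
contact_force: [-0.3, -0.6, 0.1]
opening: 0.005
finger_force: 0.0
```

Run:
```python
from h import *
a=r.grab_frame("scene")
cv2.imwrite("pics/b4.png",crop(a,280,110,130,110,4))
```

```text
(no output)
```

View pics/b4.png

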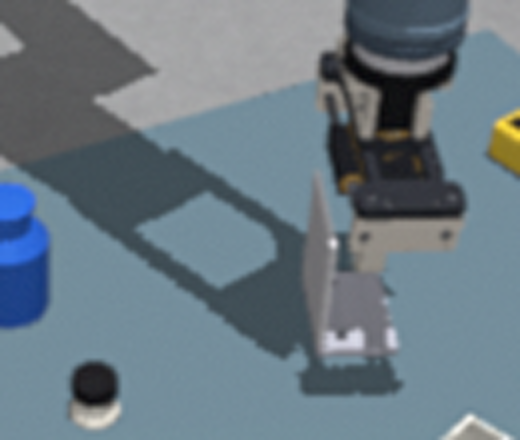

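Emit:
{"op": "arm_command", "data": {"slide": [[0, 0, -0.3], [0, 0, -0.6], [0, 0, -0.8], [0, 0, -0.8], [0, 0, -0.8], [0, 0, -0.8], [0, 0, -0.8], [0, 0, -0.5], [0, 0, 0], [0, 0, 0]], "yaw": [0, 0, 0, 0, 0, 0, 0, 0, 0, 0]}}

```text
t: 11.82
position: [0.5462, 0.234, 0.1871]
ee_rot: [2.647, 1.691, 0.003]
contact_force: [0.4, -0.6, 0.4]
opening: 0.004
finger_force: 0.0
```

Run:
```python
from h import *
a=r.grab_frame("scene")
cv2.imwrite("pics/b5.png",crop(a,190,110,250,190,3.))
```

```text
(no output)
```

View pics/b5.png

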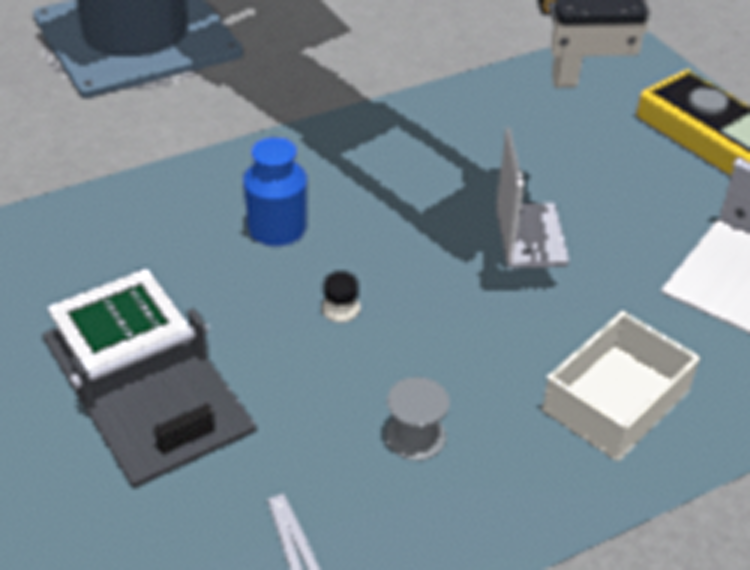

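```bash
python3 -c "
from rig import r
print(r.hand_in())"
```

```text
the job is handed in; nothing more can be done
None
```

The frame lies flat on the far side of its holder, the smaller heat shield stands on its foot about where it lay, and the bystanders I could see in the last picture look unmoved; I handed the job in at about 12 s.

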